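# Snap a wet lacquer panel's hanger onto the drying stand's eye

### The arm

A 6-joint arm with a two-finger parallel gripper is mounted at the origin on the work surface; the furniture and walls round the work are solid. World frame = base frame: x ahead of the robot, y to its left, z up, the work surface at z = 0. Lengths are in m, angles in rad, forces in N, time in s.
With the tool pointing down it reaches from about 0.3 to 0.775 m from the base axis. Payload 14.6 kg.
Tool frame: the origin (TCP) lies midway between the tips of the shut fingers; the grasp point (between the pads) lies 19 mm behind it; z points along the fingers, y is the line along which they close (so a half turn about z gives the same grasp; the last joint's range is limited). The gripper opens to 94 mm and grips with 3 to 60 N. Pads are 16 mm wide; open, the fingers measure 119 mm over their backs; the gripper's body (75 mm by 177 mm) begins 78 mm behind the grasp point.
Start: joints at [-1.269, 0.3, 1.521, -0, 1.321, -0.067], TCP at [0.198, -0.513, 0.205] pointing down, gripper open.
Joint ranges: [-3.03, 3.03], [-0.79, 2.21], [0.23, 2.52], [-1.04, 4.18], [0, 3.07], [-2.55, 2.55]. Speed limits (rad/s): [2.22, 2.22, 2.57, 3.14, 3.14, 3.14].

### API

Orientations are given as a rotation vector (axis times angle).
In Python, from rig import env gives the robot as it stands.
- The arm moves only by the tool servo_tool, never from a script. Its argument "rows" is text: rows parted by semicolons, each of 7 numbers parted by spaces: the shift along the tool's x, y, z in fractions of the full range, 1 being 75 cm, then the turn, a rotation vector about the tool's x, y, z in a scale on which 1.0 is 120 degrees, then the finger opening in mm, from 0 to 94. A call has exactly 8 rows; each row is the pose to reach, as a shift and turn from the pose commanded when the call began, along the tool's axes at that moment; what a row does not reach only later rows make up. A row lasts 1/10 s, in which the tool goes at most 50 mm and 8.59 degrees, less where a joint would pass 70% of its speed; a pose out of reach is approached as far as the arm can. A shift or turn number past 1, either way, is cut back to 1. A call with a gripper value outside its range is refused whole. The fingers move at their own pace and stop on an object; "squeeze" is the grip in N (left out, the last holds). Time passes only in rows, so rows that repeat a pose let the fingers close, or fill a call up. It gives the time, the measured TCP pose, the force, the opening and the grip force at its end, in the units of the state.
- env.get_obs(): the state, without advancing time (a new reading comes with each control period).
- env.get_image(name): name is "scene" or "top" or "wrist"; returns a dict with "frame" (384x512x3 uint8, red, green, blue), "vertical_fov" (degrees; the focal length in pixels is half the picture's height over the tangent of half this angle, whatever the lens; pixels are square), "cx", "cy" (the principal point, pixels), "D" ([k1, k2, p1, p2, k3] as OpenCV has them; the pictures are not rectified), "T" (4x4, takes a point from camera to world coordinates). Camera axes: x right, y down, z forward; pixel columns grow to the right and rows downward; lengths in m; the calibration is good to about 2 mm. A picture is of the moment at which its call begins. There is no depth.
- env.close_job(): hands the job in; it is judged then, once.
Trained networks look in a picture, given as the dict that the camera call returned (one of the last four; its "shot" number tells which), for a name from the list of things; names that differ only in an ending like _2 or _b are one class to them, and where a whole thing is asked for, a point or a joint stands for the part that bears it (a point fixed in the world has none). Each returns a list of dicts, best first, with "p" (0 to 1); they miss things now and then, are a little off and sometimes report something else, mostly with a low value. They report only what shows in the picture. A call takes as long as a camera call.
- env.regions_of(picture, name): "mask" (384x512 bool, what is visible of it) and "rect" ([left, top, right, bottom] in pixels, round what is visible of it).
- env.place_of(picture, name): "xy" ([column, row] in pixels: a listed point, or the origin of a listed thing).
The state is a dict: "clock": time; "joints": joint angles; "joint_velocities": joint speeds; "joint_efforts": joint torques, N m; "tool_pos": TCP position; "orientation": TCP orientation; "force": force on the tool from outside, world axes, zero at the start; "wrist_torque": the same for the moment, N m; "opening": opening from 0.0 (shut) to 1.0 (fully open); "gripper_force": force on a finger pad.
Only numpy, scipy, OpenCV 4.12 (cv2) and the standard library are available. Lean on these libraries where they do the work, as an engineer would, in place of code of your own. Each camera call takes 0.05 s, during which the arm holds its last target. There are 200 camera calls.

### The job

Hang the freshly lacquered panel up to dry: take its hanger by the red grip, lift it out of the wooden rack, and push the snap hook's brass gate against the brass eye of the drying stand until the eye is inside the hook and the gate has sprung shut behind it. Then let the hanger down so that it hangs upright and still from the eye with the gate closed, and let go. The lacquer is wet, so never touch the panel itself; press gently on the eye (the gate needs about 5 N, stay under 15 N) and leave everything else where it stands.

Things in the scene. Friction and masses are not known exactly. Their poses are not given: they have to be found in the camera images.
- hanger: Loose hanger with panel, 0.25-0.4 kg. Origin under the middle of the panel's lower edge; z up, x along it to the side where the hook opens, y across. In mm: panel x -75..75, y -10..10, z 0..100; aluminium channel x -78..78, y -13..13, z 83..103, two clamp screws out to y 24; red grip x -73..-43, y -7..7, z 103..151; steel snap hook x -15..20, to z 161. Centre of gravity x about -4
- wet_panel: Black lacquered panel with eggshell inlay, 150x100x19 mm, clamped in the hanger and part of it: wet, not to be touched by the fingers. Origin: middle of its back face, 50 mm above its lower edge; its z points out of the inlaid face, its y along the hanger's x
- hanger_grip (a point): Point on the red grip to take between the fingers: grip 14 mm thick across the hanger's y, 30 mm long, its top 15 mm above this point, the channel 33 mm below it. In the hanger's frame at (-58, 0, 136) mm, level with the middle of the hook's mouth; axes as the hanger's
- hook_mouth (a point): Middle of the hook's mouth, in the outer plane of gate and nose, at (17, 0, 136.5) mm in the hanger's frame; opens to +x. Mouth 17 mm high, from the foot (top z 126.5) to the underside (z 143.5) of the beak, shut by the gate; spine's inner face 26 mm behind. A 6 mm bar gets past the gate if within 4 mm of this level; pushed on till it meets the spine, its middle is 23 mm behind
- hook_seat (a point): Where the middle of a 6 mm bar lies when the hook hangs on it, in the top of the 10 mm wide pocket between spine and beak: at (-4, 0, 152) mm in the hanger's frame, 21 mm behind and 15.5 mm above the mouth point. The beak covers the way in as far as 16 mm behind the mouth: only from there on can the bar rise into the pocket. The hook is 6 mm round bar
- gate (a joint): Angle (rad) of the brass gate, a 15 mm leaf hinged on the foot of the mouth: 0 = shut against its stop below the nose; swings only inward (hanger's -x), to 1.5. A spring shuts it; a bar pushing it open meets 3 to 6 N. When the bar is 16 to 19 mm behind the mouth point (gate past 1 rad) its tip slips by and the gate snaps to 0 behind the bar
- stand: Drying stand, fixed: dark steel base 150x130x12 mm (x -105..45), 18 mm round post at the origin, 255 mm high, grey boss head, and an 18 mm round arm running level from the post to the stand's -x, its middle at z 220 mm. Origin on the table under the post, z up. The brass eye is in the arm's end. The hook is pushed on towards the stand's +x, the hanger's x along the stand's x
- bar_end (a point): Middle of the arm's end face, at (-80, 0, 220) mm in the stand's frame. A brass screw eye stands out of it to -x: ring of 6 mm bar lying flat, 28 mm clear hole, middle at z 220 mm. The middle of the ring's outermost bar is 65 mm before this face (stand's x = -145), give or take 18 mm, as the eye is screwed in to another depth each time: feel for it, or look
- rack: Beech rack, fixed, 110x74x32 mm, with a slot 23 mm wide and 20 mm deep along its x in which the panel stands on its long edge (slot floor 12 mm above the table); origin under its centre
- glue_bottle: White glue bottle with a red cap, loose bystander, 41 mm thick and 132 mm high; origin under its centre
- sanding_block: Cork-brown sanding block, loose bystander, 56x86x27 mm; origin under its centre
- ink_pot: Small white pot with a black rim, loose bystander, 36 mm thick and 34 mm high; origin under its centre

How it is judged:
By the outcome, as a careful person would: the job done as asked, in the order asked, and still so for the second after the job is handed in, with the robot touching nothing.
It also fails if it takes over 67 s, if anything falls off the work surface, if the arm or the gripper's body presses on something with over 40 N, if the wrist force passes 120 N, or if a joint passes its speed limit or range.

## Working session

There is one attempt and no reset: what is moved stays moved. The work goes in short steps, Python scripts to look and compute and a tool call to move; the robot and the scene stay as the last step left them, time stands still between calls to the robot, and variables do not carry over. Pictures are saved under pics/ and viewed, at most 10 in all, crops included, and the job is handed in when it is done.

Besides the shell and the picture viewer there is one more tool, called after "Request:" as name(argument=value, ...), one argument or row to a line, values as JSON. servo_tool: Moves the arm, as the interface text tells. Its arguments: {"type":"object","properties":{"rows":{"type":"string"},"squeeze":{"type":"number"}},"required":["rows"]}

```bash
mkdir -p pics; ls; cat > h.py <<'E'
import numpy as np, cv2
from rig import env
from scipy.spatial.transform import Rotation as R
def K(p):
    f=192/np.tan(np.radians(p["vertical_fov"])/2); return np.array([[f,0,p["cx"]],[0,f,p["cy"]],[0,0,1]])
def ray(p,uv):
    n=cv2.undistortPoints(np.array([[uv]],float),K(p),np.array(p["D"],float))[0,0]
    T=np.array(p["T"]); return T[:3,3],T[:3,:3]@np.array([n[0],n[1],1.])
def atz(p,uv,z):
    o,d=ray(p,uv); return o+d*(z-o[2])/d[2]
def tri(obs):
    A=np.zeros((3,3));b=np.zeros(3)
    for p,uv in obs:
        o,d=ray(p,uv);d=d/np.linalg.norm(d);M=np.eye(3)-np.outer(d,d);A+=M;b+=M@o
    x=np.linalg.solve(A,b)
    res=[round(1000*float(np.linalg.norm(np.cross(x-ray(p,uv)[0],ray(p,uv)[1]/np.linalg.norm(ray(p,uv)[1])))),1) for p,uv in obs]
    return x,res
def proj(p,X):
    T=np.linalg.inv(np.array(p["T"])); r=cv2.Rodrigues(T[:3,:3])[0]
    return cv2.projectPoints(np.atleast_2d(np.array(X,float)),r,T[:3,3],K(p),np.array(p["D"],float))[0][:,0]
def save(p,n): cv2.imwrite("pics/"+n+".png",p["frame"][:,:,::-1])
E
python3 - <<'E'
from h import *
P={n:env.get_image(n) for n in("scene","top","wrist")}
for n,p in P.items(): save(p,n+"0")
im=np.hstack([cv2.resize(P[n]["frame"],(400,300)) for n in("scene","top")])
w=np.hstack([cv2.resize(P["wrist"]["frame"],(400,300)),np.zeros((300,400,3),np.uint8)])
cv2.imwrite("pics/all0.png",np.vstack([im,w])[:,:,::-1])
D={}
for t in["hanger","wet_panel","hanger_grip","hook_mouth","hook_seat","stand","bar_end","rack","glue_bottle","sanding_block","ink_pot"]:
    D[t]=[]
    for n,p in P.items():
        q=env.place_of(p,t)
        if q:
            print(t,n,np.round(q[0]["xy"],1),round(q[0]["p"],2),np.round(atz(p,q[0]["xy"],0),3))
            if q[0]["p"]>.4: D[t].append((p,q[0]["xy"]))
    if len(D[t])>1: x,r=tri(D[t]);print("   tri",np.round(x,4),r)
o=env.get_obs();print(o["clock"],o["tool_pos"],o["orientation"],o["force"])
for n,p in P.items():print(n,np.round(p["T"],3).tolist(),p["vertical_fov"])
E
```

```text
pics
hanger scene [238.5 258. ] 0.59 [0.526 0.267 0.   ]
hanger top [220.5 191.1] 0.93 [0.514 0.285 0.   ]
   tri [0.514  0.2842 0.0153] [2.0, 2.0]
wet_panel scene [234.3 238.4] 0.95 [0.58  0.193 0.   ]
wet_panel top [215.6 185.6] 0.59 [0.531 0.3   0.   ]
   tri [0.5201 0.2903 0.0791] [2.2, 2.2]
hanger_grip scene [227.6 227.6] 0.91 [0.625 0.153 0.   ]
hanger_grip top [193.5 182.1] 0.89 [0.541 0.367 0.   ]
   tri [0.5143 0.3376 0.1426] [2.4, 2.4]
hook_mouth scene [242.8 212.9] 0.69 [0.623 0.06  0.   ]
hook_mouth top [224.2 183.8] 0.64 [0.536 0.275 0.   ]
   tri [0.5132 0.2588 0.1389] [0.0, 0.0]
hook_seat scene [234.5 212.7] 0.79 [0.647 0.07  0.   ]
hook_seat top [210.2 183.3] 0.64 [0.538 0.317 0.   ]
   tri [0.5137 0.2937 0.158 ] [2.8, 2.8]
stand scene [287.8 201.3] 0.63 [ 0.523 -0.068  0.   ]
stand top [341.8 190.6] 0.86 [ 0.518 -0.074  0.   ]
   tri [ 0.5218 -0.0738 -0.0032] [3.3, 3.3]
bar_end top [328.1 178.1] 0.82 [ 0.556 -0.035  0.   ]
rack scene [238.6 263.6] 0.73 [0.514 0.288 0.   ]
rack top [219.7 193.1] 0.81 [0.508 0.288 0.   ]
   tri [0.5109 0.2885 0.001 ] [2.9, 2.9]
glue_bo
[... 322 characters left out ...]
 scene [212. 240.] 0.61 [0.633 0.227 0.   ]
ink_pot top [343.  190.8] 0.74 [ 0.518 -0.078  0.   ]
   tri [ 0.6523 -0.0378 -0.1616] [132.9, 132.9]
1.8 [ 0.19825631 -0.51300829  0.205426  ] [-3.08828965e+00 -5.75978939e-01  1.69736926e-05] [ 0.84225638  0.42827867 -0.19474721]
scene [[-0.902, -0.207, 0.378, 0.091], [-0.431, 0.441, -0.787, 1.024], [-0.004, -0.874, -0.487, 0.673], [0.0, 0.0, 0.0, 1.0]] 50.17909243954345
top [[0.01, -0.988, 0.154, 0.355], [-1.0, -0.006, 0.027, 0.151], [-0.025, -0.154, -0.988, 1.082], [0.0, 0.0, 0.0, 1.0]] 55.10276296164249
wrist [[0.361, -0.896, -0.259, 0.275], [-0.933, -0.347, -0.1, -0.484], [-0.001, 0.278, -0.961, 0.383], [0.0, 0.0, 0.0, 1.0]] 69.76303013511676
```

View pics/all0.png

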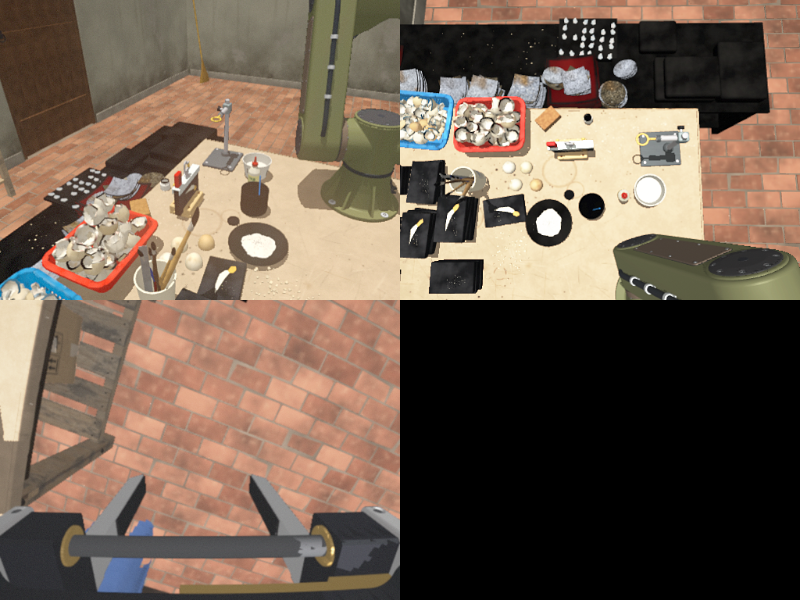

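The composite shows the hanger in its rack (top view, about (224,189)) with the grip to the left. The stand is at about (330,190), its arm and brass eye pointing left towards the hanger. I'll zoom in on both.

```bash
python3 - <<'E'
import cv2,numpy as np
t=cv2.imread("pics/top0.png")[135:235,170:400]; s=cv2.imread("pics/scene0.png")[115:285,170:350]
a=cv2.resize(t,None,fx=3.4,fy=3.4,interpolation=cv2.INTER_CUBIC)
cv2.imwrite("pics/ct.png",a)
cv2.imwrite("pics/cs.png",cv2.resize(s,None,fx=3.4,fy=3.4,interpolation=cv2.INTER_CUBIC))
E
```

```text
(no output)
```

View pics/ct.png

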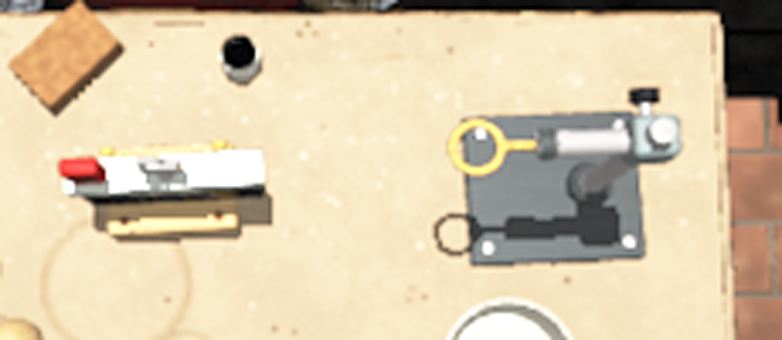

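View pics/cs.png

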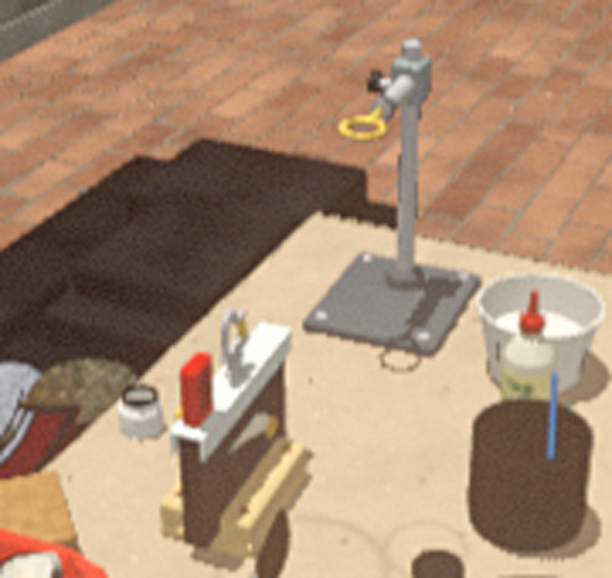

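The crops agree with the text: the hook opens to the right (world -y), and the brass ring lies at about (310,178) in the top picture and (276,152) in the scene picture. Next I'll measure the ring and work out the approach numbers.

```bash
cat >> h.py <<'E'
def go(pos,yaw,frm=None,pitch=0.):
    """tool-axis shift (mm) and turn for TCP at pos, tool down, tool x at yaw (deg) in world"""
    o=env.get_obs(); p0,r0=(o["tool_pos"],R.from_rotvec(o["orientation"])) if frm is None else (frm[0],tgt(frm[1]))
    print(np.round(1000*r0.inv().apply(np.array(pos)-p0),1),np.round((r0.inv()*tgt(yaw)).as_rotvec(),3))
def tgt(yaw): return R.from_euler("z",yaw,degrees=True)*R.from_euler("x",180,degrees=True)
def yellow(p,box):
    l,t,r,b=box; hsv=cv2.cvtColor(p["frame"],cv2.COLOR_RGB2HSV)
    m=cv2.inRange(hsv,(20,120,120),(33,255,255)); k=np.zeros_like(m); k[t:b,l:r]=m[t:b,l:r]; return k
E
python3 - <<'E'
from h import *
T=env.get_image("top");S=env.get_image("scene")
mt=yellow(T,(295,160,335,195));ms=yellow(S,(260,140,290,165))
for m in(mt,ms):
    ys,xs=np.nonzero(m);print(len(xs),xs.min(),xs.max(),ys.min(),ys.max())
    print("\n".join("".join("#" if v else "." for v in r) for r in m[ys.min():ys.max()+1,xs.min():xs.max()+1]))
go((0.40,-0.20,0.40),90); go((0.513,0.24,0.36),90,((0.40,-0.20,0.40),90))
E
```

```text
19 305 326 172 185
...#..................
.#....................
#.....................
......................
.............#........
...........#...#......
...........#..########
...........#.#........
......................
......................
......................
......................
......................
..#.....#.............
62 270 283 147 155
...........#..
.........###..
....########..
.###########..
####......###.
##.........###
####......####
.############.
...#######....
[ 301.  -219.3 -194.5] [-0.    -0.    -1.202]
[440. 113.  40.] [0. 0. 0.]
```

Units first: shifts go in shares of 75 cm and turns go in shares of 120 degrees. So 300 mm is 0.4, -220 mm is -0.2933, -1.2 rad is -0.573.

Request:
servo_tool(
  rows="0.4 -0.2933 -0.26 0 0 -0.573 94;0.4 -0.2933 -0.26 0 0 -0.573 94;0.4 -0.2933 -0.26 0 0 -0.573 94;0.4 -0.2933 -0.26 0 0 -0.573 94;0.4 -0.2933 -0.26 0 0 -0.573 94;0.4 -0.2933 -0.26 0 0 -0.573 94;0.4 -0.2933 -0.26 0 0 -0.573 94;0.4 -0.2933 -0.26 0 0 -0.573 94",
)

```text
clock: 2.7
tool_pos: [0.3897, -0.2128, 0.3924]
orientation: [2.216, 2.225, 0.0]
force: [-0.1, -0.1, 0.2]
opening: 1.002
gripper_force: 0.0
```

To row units: 440 mm is 0.5867, 113 mm is 0.1507.

Request:
servo_tool(
  rows="0.5867 0.1507 0.0533 0 0 0 94;0.5867 0.1507 0.0533 0 0 0 94;0.5867 0.1507 0.0533 0 0 0 94;0.5867 0.1507 0.0533 0 0 0 94;0.5867 0.1507 0.0533 0 0 0 94;0.5867 0.1507 0.0533 0 0 0 94;0.5867 0.1507 0.0533 0 0 0 94;0.5867 0.1507 0.0533 0 0 0 94",
)

```text
clock: 3.5
tool_pos: [0.4891, 0.1733, 0.3561]
orientation: [2.223, 2.219, 0.001]
force: [1.7, -0.7, -0.1]
opening: 1.002
gripper_force: 0.0
```

Request:
servo_tool(
  rows="0 0 0 0 0 0 94;0 0 0 0 0 0 94;0.06 0 0 0 0 0 94;0.06 0 0 0 0 0 94;0.06 0 0 0 0 0 94;0.06 0 0 0 0 0 94;0.06 0 0 0 0 0 94;0.06 0 0 0 0 0 94",
)

```text
clock: 4.3
tool_pos: [0.4893, 0.2153, 0.3563]
orientation: [2.225, 2.218, 0.0]
force: [0.1, -0.4, 0.2]
opening: 0.996
gripper_force: 0.0
```

```bash
python3 - <<'E'
from h import *
p=env.get_image("wrist");save(p,"w1");o=env.get_obs();print(o["clock"],o["tool_pos"],o["orientation"],o["joints"])
P={n:env.get_image(n) for n in("scene","top")};P["w"]=p
for t in["hanger_grip","hook_mouth","hook_seat","hanger","rack","bar_end"]:
    L=[]
    for n,q in P.items():
        r=env.place_of(q,t)
        if r: print(t,n,np.round(r[0]["xy"],1),round(r[0]["p"],2),np.round(atz(q,r[0]["xy"],.148),4)); L.append((q,r[0]["xy"]))
    if len(L)>1: x,e=tri(L);print("   tri",np.round(x,4),e)
E
```

```text
4.35 [0.48929455 0.21551735 0.35627258] [2.22452853e+00 2.21810664e+00 4.92051832e-04] [ 3.46399582e-01  1.99465999e-01  1.30262405e+00 -2.30011768e-05
  1.63914602e+00  3.49289031e-01]
hanger_grip scene [228.3 224.8] 0.93 [0.5118 0.3334 0.148 ]
hanger_grip top [192.3 180.7] 0.65 [0.5194 0.3408 0.148 ]
hanger_grip w [268.1  80.8] 0.68 [0.5113 0.3414 0.148 ]
   tri [0.5128 0.3395 0.1526] [4.2, 5.6, 2.2]
hook_mouth scene [241.9 211. ] 0.66 [0.5123 0.2648 0.148 ]
hook_mouth top [223.6 186. ] 0.71 [0.506  0.2592 0.148 ]
hook_mouth w [269.6 139.3] 0.7 [0.5143 0.2653 0.148 ]
   tri [0.5115 0.2625 0.1454] [2.3, 5.8, 3.9]
hook_seat scene [237.6 210. ] 0.81 [0.5242 0.2651 0.148 ]
hook_seat top [222.3 194. ] 0.65 [0.4851 0.2621 0.148 ]
hook_seat w [272.8 125.9] 0.78 [0.5184 0.2834 0.148 ]
   tri [0.5068 0.2744 0.1526] [11.6, 25.3, 14.5]
hanger scene [240.9 260.1] 0.82 [0.4226 0.4378 0.148 ]
hanger top [218.5 190. ] 0.53 [0.4954 0.2721 0.148 ]
hanger w [265.6 122. ] 0.72 [0.5085 0.2886 0.148 ]
   tri [0.5132 0.2869 0.0122] [4.7, 3.9, 2.2]
rack scene [212.2 240. ] 0.72 [0.5136 0.4019 0.148 ]
rack w [268.7 118.4] 0.63 [0.5127 0.2933 0.148 ]
   tri [0.5415 0.3085 0.0811] [29.4, 29.4]
bar_end scene [278.8 148.2] 0.97 [ 0.5907 -0.1434  0.148 ]
bar_end top [325.2 177.2] 0.65 [ 0.5305 -0.002   0.148 ]
bar_end w [269.3 328. ] 0.66 [ 0.5188 -0.0535  0.148 ]
   tri [0.518  0.0116 0.2191] [5.9, 2.1, 4.5]
```

View pics/w1.png

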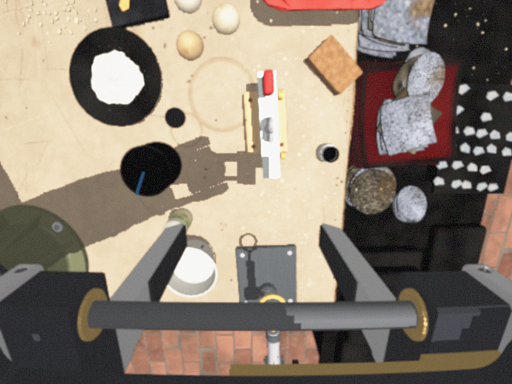

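The wrist picture shows the hanger upright at columns 258–280, rows 68–178, with the red grip at (268,82) and the brass eye at (270,297). I'll get the yaw from colour masks.

```bash
cat >> h.py <<'E'
def red(p,box):
    l,t,r,b=box; h=cv2.cvtColor(p["frame"],cv2.COLOR_RGB2HSV)
    m=cv2.inRange(h,(0,170,90),(6,255,255))|cv2.inRange(h,(174,170,90),(180,255,255)); k=np.zeros_like(m);k[t:b,l:r]=m[t:b,l:r];return k
def white(p,box):
    l,t,r,b=box; h=cv2.cvtColor(p["frame"],cv2.COLOR_RGB2HSV)
    m=cv2.inRange(h,(0,0,150),(180,45,255)); k=np.zeros_like(m);k[t:b,l:r]=m[t:b,l:r]
    n,lab,st,_=cv2.connectedComponentsWithStats(k); return (lab==1+np.argmax(st[1:,4])).astype(np.uint8)
def onplane(p,m,z):
    ys,xs=np.nonzero(m);pts=np.array([atz(p,(x,y),z)[:2] for x,y in zip(xs,ys)]);
    r=cv2.minAreaRect((pts*1000).astype(np.float32)); c=pts.mean(0);w,v=np.linalg.eigh(np.cov((pts-c).T));d=v[:,1]
    if d[1]<0:d=-d
    print(len(xs),"mean",np.round(c,4),"yaw",round(float(np.degrees(np.arctan2(d[1],d[0]))),2),"rect",np.round(r[0],1),np.round(r[1],1),round(r[2],1))
E
python3 - <<'E'
from h import *
p=env.get_image("wrist")
onplane(p,white(p,(252,65,286,185)),.115)
onplane(p,red(p,(258,66,280,100)),.163)
T=env.get_image("top");onplane(T,white(T,(185,170,252,200)),.115); onplane(T,red(T,(180,175,205,192)),.16)
# eye in wrist and scene
S=env.get_image("scene")
m=yellow(p,(255,280,285,300));ys,xs=np.nonzero(m);print("w",len(xs),xs.min(),xs.max(),ys.min(),ys.max())
m=yellow(S,(264,142,288,160));ys,xs=np.nonzero(m);cs=((xs.min()+xs.max())/2,(ys.min()+ys.max())/2);print("s",cs,len(xs))
print("ring centre tri scene+top",tri([(S,(276.5,151.5)),(T,(310.5,178.3))]))
go((.513,.13,.38),90)
E
```

```text
2035 mean [0.5171 0.2782] yaw 93.67 rect [515.5 278.8] [ 46.7 170.1] 1.6
70 mean [0.5078 0.3359] yaw 96.11 rect [510.1 337.8] [10.2 26.4] 0.5
343 mean [0.5237 0.269 ] yaw 96.63 rect [523.2 263.6] [ 44.2 126.5] 4.9Traceback (most recent call last):
  File "<stdin>", line 5, in <module>
  File "h.py", line 39, in onplane
    r=cv2.minAreaRect((pts*1000).astype(np.float32)); c=pts.mean(0);w,v=np.linalg.eigh(np.cov((pts-c).T));d=v[:,1]
cv2.error: OpenCV(4.12.0) /io/opencv/modules/imgproc/src/convhull.cpp:143: error: (-215:Assertion failed) total >= 0 && (depth == CV_32F || depth == CV_32S) in function 'convexHull'
```

To row units: 116 mm is 0.1547, 24 mm is 0.032.

Request:
servo_tool(
  rows="0.0067 0.032 0.1547 0 0 0 94;0.0067 0.032 0.1547 0 0 0 94;0.0067 0.032 0.1547 0 0 0 94;0.0067 0.032 0.1547 0 0 0 94;0.0067 0.032 0.1547 0 0 0 94;0.0067 0.032 0.1547 0 0 0 94;0.0067 0.032 0.1547 0 0 0 94;0.0067 0.032 0.1547 0 0 0 94",
)

```text
clock: 6.25
tool_pos: [0.5134, 0.2212, 0.2411]
orientation: [2.223, 2.219, 0.002]
force: [-0.3, 0.6, -0.4]
opening: 1.002
gripper_force: 0.0
```

```bash
python3 - <<'E'
from h import *
p=env.get_image("wrist");o=env.get_obs();print(o["tool_pos"])
c=p["frame"][0:250,180:360];cv2.imwrite("pics/w2.png",cv2.resize(c,None,fx=2.4,fy=2.4,interpolation=cv2.INTER_CUBIC)[:,:,::-1])
P={"w":p,"scene":env.get_image("scene"),"top":env.get_image("top")}
np.save("w2.npy",p,allow_pickle=True)
for t in["hanger_grip","hook_mouth","hook_seat","hanger"]:
    L=[]
    for n,q in P.items():
        r=env.place_of(q,t)
        if r: print(t,n,np.round(r[0]["xy"],1),round(r[0]["p"],2),np.round(atz(q,r[0]["xy"],.148),4)); L.append((q,r[0]["xy"]))
    if len(L)>1: x,e=tri(L);print("   tri",np.round(x,4),e)
onplane(p,red(p,(200,0,340,130)),.163)
E
```

```text
[0.51331195 0.22116059 0.24078333]
hanger_grip w [246.9  72.5] 0.77 [0.5095 0.3412 0.148 ]
hanger_grip scene [228.1 225.8] 0.77 [0.5102 0.3373 0.148 ]
hanger_grip top [192.  182.1] 0.46 [0.5157 0.3414 0.148 ]
   tri [0.5111 0.3404 0.1506] [1.7, 2.6, 4.1]
hook_mouth w [253. 158.] 0.84 [0.515  0.2624 0.148 ]
hook_mouth scene [241.5 209.4] 0.76 [0.5168 0.2585 0.148 ]
hook_mouth top [221.9 181.9] 0.62 [0.5167 0.2639 0.148 ]
   tri [0.5152 0.263  0.1512] [0.2, 0.8, 1.0]
hook_seat w [250.5 136. ] 0.96 [0.5126 0.2838 0.148 ]
hook_seat scene [236.8 209.1] 0.87 [0.5281 0.2622 0.148 ]
hook_seat top [213.4 183.1] 0.5 [0.5134 0.2858 0.148 ]
   tri [0.5128 0.2846 0.1636] [0.2, 2.2, 2.2]
hanger scene [237.2 256.4] 0.82 [0.4354 0.4301 0.148 ]
hanger top [220.9 192.5] 0.45 [0.489  0.2658 0.148 ]
   tri [0.5131 0.284  0.0198] [6.2, 6.2]
193 mean [0.5098 0.3366] yaw 96.5 rect [511.1 337.3] [11.3 28.6] 0.0
```

View pics/w2.png

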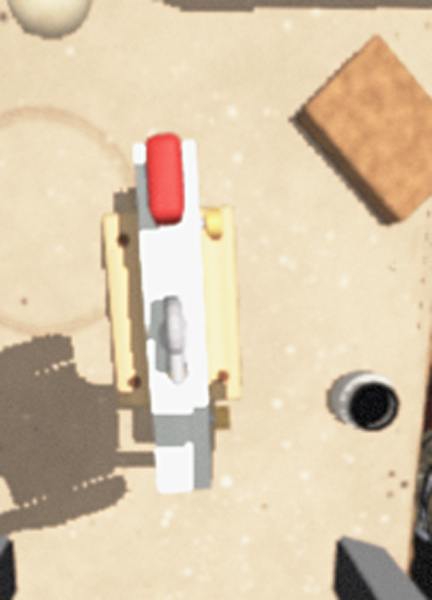

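The crop shows the hanger in its rack, the channel's corners at about (133,145), (198,142), (155,492) and (211,488), the red grip at (166,178) and the hook at (176,340).

```bash
python3 - <<'E'
from h import *
p=np.load("w2.npy",allow_pickle=True).item()
f=lambda u,v,z:atz(p,(180+(u+.5)/2.4-.5,(v+.5)/2.4-.5),z)[:2]
C=[f(*c,.115) for c in((133,145),(198,142),(155,492),(211,488))]
print(np.round(C,4),np.round(np.mean(C,0),4))
for a,b in((2,0),(3,1)):
    d=C[b]-C[a];print(np.degrees(np.arctan2(d[1],d[0])),np.linalg.norm(d))
for q in((148,148),(182,148),(154,220),(182,215)):print(q,np.round(f(*q,.163),4))
a,b=f(174,300,.173),f(179,380,.165);d=a-b;print(a,b,np.degrees(np.arctan2(d[1],d[0])))
E
```

```text
[[0.497  0.3579]
 [0.5246 0.359 ]
 [0.505  0.2031]
 [0.5321 0.2051]] [0.5147 0.2813]
92.94856638050906 0.1549156764761026
92.7783641338334 0.1540595485886372
(148, 148) [0.505  0.3481]
(182, 148) [0.5172 0.3481]
(154, 220) [0.507  0.3235]
(182, 215) [0.5172 0.3252]
[0.51422681 0.29515222] [0.51612202 0.26486064] 93.58008976347384
```

To row units: 118 mm is 0.1573, -1.5 mm is -0.002, -0.052 rad is -0.0248.

Request:
servo_tool(
  rows="0.0533 -0.0013 0.0133 0 0 -0.0248 70;0.1067 -0.0013 0.0267 0 0 -0.0248 60;0.1573 -0.002 0.0467 0 0 -0.0248 50;0.1573 -0.002 0.0547 0 0 -0.0248 50;0.1573 -0.002 0.0867 0 0 -0.0248 50;0.1573 -0.002 0.1133 0 0 -0.0248 50;0.1573 -0.002 0.1333 0 0 -0.0248 50;0.1573 -0.002 0.1467 0 0 -0.0248 50",
)

```text
clock: 7.8
tool_pos: [0.5119, 0.3386, 0.1291]
orientation: [-2.165, -2.276, 0.001]
force: [0.0, 0.9, 0.3]
opening: 0.531
gripper_force: 0.0
```

Request:
servo_tool(
  rows="0 0 0 0 0 0 50;0 0 0 0 0 0 30;0 0 0 0 0 0 20;0 0 0 0 0 0 10;0 0 0 0 0 0 8;0 0 0 0 0 0 8;0 0 0 0 0 0 8;0 0 0 0 0 0 8",
  squeeze=50,
)

```text
clock: 8.6
tool_pos: [0.512, 0.3392, 0.1303]
orientation: [2.165, 2.276, 0.001]
force: [0.1, 0.1, 2.3]
opening: 0.142
gripper_force: 50.0
```

To row units: -72 mm is -0.096, -68 mm is -0.0907.

Request:
servo_tool(
  rows="0 0 -0.004 0 0 0 8;0 0 -0.0107 0 0 0 8;0 0 -0.024 0 0 0 8;0 0 -0.04 0 0 0 8;0 0 -0.0587 0 0 0 8;0 0 -0.0773 0 0 0 8;0 0 -0.0907 0 0 0 8;0 0 -0.096 0 0 0 8",
)

```text
clock: 9.4
tool_pos: [0.5123, 0.3393, 0.2037]
orientation: [2.165, 2.276, 0.003]
force: [-0.1, 0.0, -4.0]
opening: 0.144
gripper_force: 50.0
```

```bash
python3 - <<'E'
from h import *
o=env.get_obs();print(o["clock"],o["tool_pos"],o["orientation"],o["force"],o["wrist_torque"])
P={n:env.get_image(n) for n in("wrist","scene","top")}
for n,p in P.items(): save(p,n+"3")
for t in["hanger_grip","hook_mouth","hook_seat","hanger","bar_end"]:
    L=[]
    for n,q in P.items():
        r=env.place_of(q,t)
        if r: print(t,n,np.round(r[0]["xy"],1),round(r[0]["p"],2)); L.append((q,r[0]["xy"]))
    if len(L)>1: x,e=tri(L);print("   tri",np.round(x,4),e)
w=P["wrist"]["frame"]; s=cv2.resize(P["scene"]["frame"][110:290,170:350],(576,576),interpolation=cv2.INTER_CUBIC)[:, :400]
cv2.imwrite("pics/c3.png",np.hstack([cv2.resize(w,(400,300)),cv2.resize(P["scene"]["frame"][110:260,190:340],(400,300)[::1],interpolation=cv2.INTER_CUBIC)])[:,:,::-1])
E
```

```text
9.4 [0.51226658 0.33929502 0.20373909] [2.16485725 2.27589033 0.00297785] [-0.0997804   0.03960289 -3.99834199] [ 0.15485589 -0.08701433 -0.01195747]
hanger_grip wrist [251.9 244. ] 0.92
hanger_grip scene [224.2 197.7] 0.86
   tri [0.5124 0.3439 0.2259] [0.0, 0.0]
hook_mouth wrist [253.2 340.6] 0.9
hook_mouth scene [240.  184.8] 0.57
hook_mouth top [222.5 177.1] 0.88
   tri [0.5183 0.2557 0.2142] [1.0, 2.0, 1.7]
hook_seat wrist [254.3 333.3] 0.84
hook_seat scene [232.8 181.3] 0.64
hook_seat top [211.5 178.6] 0.55
   tri [0.5168 0.2815 0.2344] [1.1, 7.5, 7.9]
hanger wrist [250.8 237.8] 0.6
hanger scene [235.8 233.2] 0.61
hanger top [219.9 186.2] 0.7
   tri [0.5174 0.2805 0.0873] [4.2, 5.7, 4.6]
bar_end scene [279.4 148.5] 0.62
bar_end top [326.  178.6] 0.65
   tri [0.5187 0.0088 0.2161] [4.6, 4.6]
```

View pics/c3.png

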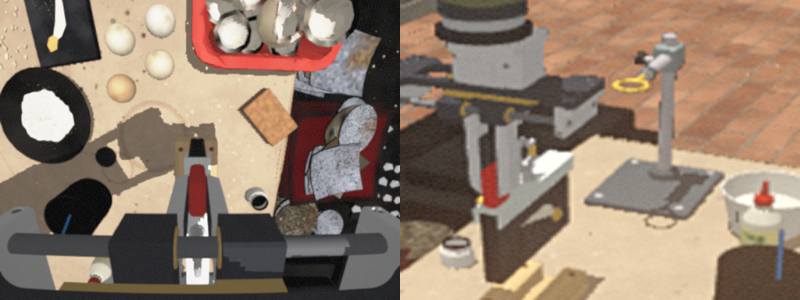

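The hanger is out of the rack and looks nearly level in the grip; the eye is at about (630,85) in the right half. I'll compute the tilt by fitting the panel mask.

```bash
cat >> h.py <<'E'
def hpose(o,tilt,dz=-.0013,slide=0.):
    """hanger->world from TCP pose; tilt (deg) hook side down, about grip point"""
    Rt=R.from_rotvec(o["orientation"]); X=Rt.apply([-1,0,0]);Z=np.array([0,0,1.]);Y=np.cross(Z,X)
    B=np.column_stack([X,Y,Z])@R.from_euler("y",tilt,degrees=True).as_matrix()
    g=np.array(o["tool_pos"])-.019*Rt.apply([0,0,1])+np.array([0,0,dz])+slide*X
    return B,g-B@np.array([-.058,0,.136])
def hp(o,pts,tilt,**k):
    B,t=hpose(o,tilt,**k); return (B@(np.atleast_2d(pts)/1000.).T).T+t
E
python3 - <<'E'
from h import *
o=env.get_obs();S=env.get_image("scene")
r=env.regions_of(S,"wet_panel");print([(round(q["p"],2),np.round(q["rect"]).tolist(),int(q["mask"].sum())) for q in r])
m=r[0]["mask"]
box=np.array([[x,y,z] for x in(-75,75) for y in(-10,10) for z in(0,83)],float)
ch=np.array([[x,y,z] for x in(-78,78) for y in(-13,13) for z in(83,103)],float)
def poly(tilt,**k):
    h=np.zeros((384*4,512*4),np.uint8)
    def f(b): 
        c=cv2.convexHull(((proj(S,hp(o,b,tilt,**k))+.5)*4).astype(np.int32));return c
    cv2.fillConvexPoly(h,f(box),1);cv2.fillConvexPoly(h,f(ch),0);return cv2.resize(h.astype(np.float32),(512,384),interpolation=cv2.INTER_AREA)
for t in(-2,0,2,4,6,8,10):
    best=min((float(np.abs(np.roll(poly(t),(dy,dx),(0,1))-m).sum()),dx,dy) for dx in(-3,-2,-1,0,1,2,3) for dy in(-3,-2,-1,0,1,2,3));print(t,best)
ys,xs=np.nonzero(m)
for c in range(xs.min(),xs.max()+1,3): print(c,ys[xs==c].min(),ys[xs==c].max(),end=" | ")
print();
for t in(0,5): print(t,np.round(proj(S,hp(o,[[-75,-10,0],[75,-10,0],[-78,-13,83],[78,-13,83],[75,-13,103]],t)),1).tolist())
E
```

```text
[(0.56, [218.0, 192.0, 251.0, 254.0], 945)]
-2 (114.25, 0, -1)
0 (103.875, 0, -2)
2 (111.375, 1, -3)
4 (137.1875, 1, -3)
6 (179.0625, 1, -3)
8 (240.375, 1, -3)
10 (300.1875, 2, -3)
220 217 224 | 223 217 250 | 226 219 251 | 229 223 251 | 232 220 248 | 235 216 244 | 238 213 240 | 241 209 236 | 244 206 232 | 247 203 229 | 250 199 225 | 253 198 221 | 
0 [[228.8, 253.3], [254.3, 221.6], [227.8, 224.8], [255.4, 193.9], [254.8, 187.5]]
5 [[226.5, 255.5], [252.5, 227.4], [226.8, 225.1], [254.6, 198.8], [254.3, 192.1]]
```

```bash
python3 - <<'E'
from h import *
T=env.get_image("top");S=env.get_image("scene")
f=lambda u,v:((u+.5)/3.4-.5+170,(v+.5)/3.4-.5+135)
g=lambda u,v:((u+.5)/3.4-.5+170,(v+.5)/3.4-.5+115)
for n,q in dict(ringL=(449,147),ringR=(508,146),ringT=(478,120),ringB=(478,174),armL=(540,143),armR=(630,140)).items(): print(n,np.round(atz(T,f(*q),.22),4))
print("centre tri",tri([(T,f(478.5,147)),(S,g(362,127))]))
for q in((340,127),(386,127),(362,114),(362,140)): print("scene ring edge at z.22",np.round(atz(S,g(*q),.22),4))
for n,q in dict(a=(467,120),b=(635,112),c=(472,265),d=(645,257)).items(): print(n,np.round(atz(T,f(*q),.012),4))
for n in("stand","bar_end"):
  for p in(T,S):
    r=env.place_of(p,n); 
    if r: print(n,np.round(atz(p,r[0]["xy"],0 if n=="stand" else .22),4),round(r[0]["p"],2))
o=env.get_obs()
print("mouth pred",np.round(hp(o,[17,0,136.5],0),4), "top px",proj(T,hp(o,[[17,0,136.5],[-15,0,150]],0)).round(1).tolist())
# hook seen in top: hanger corners check
m=env.regions_of(T,"hanger");print([np.round(q["rect"],1).tolist() for q in m][:1]); print(np.round(proj(T,hp(o,[[78,-13,103],[78,13,103],[-78,13,103]],0)),1).tolist())
E
```

```text
ringL [0.515  0.0654 0.22  ]
ringR [0.5159 0.0243 0.22  ]
ringT [0.5343 0.0449 0.22  ]
ringB [0.496  0.0454 0.22  ]
armL [0.5182 0.0021 0.22  ]
armR [ 0.5206 -0.0603  0.22  ]
centre tri (array([0.51645959, 0.0452963 , 0.22004653]), [1.4, 1.4])
scene ring edge at z.22 [0.5345 0.053  0.22  ]
scene ring edge at z.22 [0.5    0.0369 0.22  ]
scene ring edge at z.22 [0.5293 0.0197 0.22  ]
scene ring edge at z.22 [0.5071 0.0698 0.22  ]
a [0.5775 0.029  0.012 ]
b [ 0.5853 -0.1163  0.012 ]
c [0.4512 0.0261 0.012 ]
d [ 0.4592 -0.1207  0.012 ]
stand [0.5543 0.3041 0.    ] 0.65
stand [ 0.5158 -0.0641  0.    ] 0.6
bar_end [0.517  0.0039 0.22  ] 0.93
bar_end [ 0.5313 -0.0034  0.22  ] 0.63
mouth pred [[0.5157 0.2642 0.2203]] top px [[218.2, 177.1], [203.9, 176.7]]
[[205.6, 172.5, 245.1, 193.3]]
[[244.7, 183.7], [244.3, 173.4], [181.7, 176.1]]
```

The ring's centre is at about (0.516, 0.045, 0.220), its outer bar at y≈0.062, and the stand yaw (about 92.9°) matches the hanger's. I'll approach to about 30 mm before contact.

To row units: -170 mm is -0.2267, -145 mm is -0.1933.

Request:
servo_tool(
  rows="-0.0133 -0.0013 0 0 0 0 8;-0.04 -0.004 0 0 0 0 8;-0.08 -0.0067 0 0 0 0 8;-0.12 -0.0093 0 0 0 0 8;-0.16 -0.012 0 0 0 0 8;-0.1933 -0.0147 0 0 0 0 8;-0.2173 -0.0147 0 0 0 0 8;-0.2267 -0.0147 0 0 0 0 8",
)

```text
clock: 11.55
tool_pos: [0.5094, 0.1669, 0.2023]
orientation: [2.167, 2.274, 0.0]
force: [0.4, -0.7, -3.9]
opening: 0.149
gripper_force: 50.0
```

```bash
python3 - <<'E'
from h import *
P={n:env.get_image(n) for n in("wrist","scene","top")}
o=env.get_obs();print(o["clock"],o["tool_pos"],o["orientation"],o["force"],o["wrist_torque"])
for n,p in P.items(): save(p,n+"4")
for t in["hook_mouth","hook_seat"]:
    L=[]
    for n,q in P.items():
        r=env.place_of(q,t)
        if r: print(t,n,np.round(r[0]["xy"],1),round(r[0]["p"],2),"pred",np.round(proj(q,hp(o,[17,0,136.5] if t=="hook_mouth" else [-4,0,152],0))[0],1)); L.append((q,r[0]["xy"]))
    if len(L)>1: x,e=tri(L);print("   tri",np.round(x,4),e)
print("mouth pred",hp(o,[17,0,136.5],0).round(4))
z=lambda p,l,t,w,h:cv2.resize(p["frame"][t:t+h,l:l+w],(400,400),interpolation=cv2.INTER_CUBIC)
cv2.imwrite("pics/c4.png",np.hstack([z(P["scene"],230,120,80,80),z(P["top"],250,140,80,80)])[:,:,::-1])
E
```

```text
11.7 [0.50946813 0.16876096 0.2021838 ] [-2.16589977e+00 -2.27561440e+00 -4.93477645e-04] [ 1.03939198  0.84941729 -3.55906822] [ 0.13146358 -0.03434669 -0.0289085 ]
hook_mouth wrist [251.1 342.2] 0.92 pred [251.6 338.5]
hook_mouth scene [272.3 157. ] 0.71 pred [270.5 158.5]
hook_mouth top [292.9 177.1] 0.47 pred [289.7 178.5]
   tri [0.5138 0.0866 0.2203] [2.8, 2.9, 2.9]
hook_seat wrist [252.9 333.8] 0.91 pred [251.5 331.2]
hook_seat scene [266.7 159.4] 0.65 pred [267.6 156.2]
hook_seat top [293.4 178.3] 0.25 pred [281.1 177.7]
   tri [0.5185 0.0883 0.2126] [4.6, 8.0, 5.0]
mouth pred [[0.5132 0.0938 0.2204]]
```

View pics/c4.png

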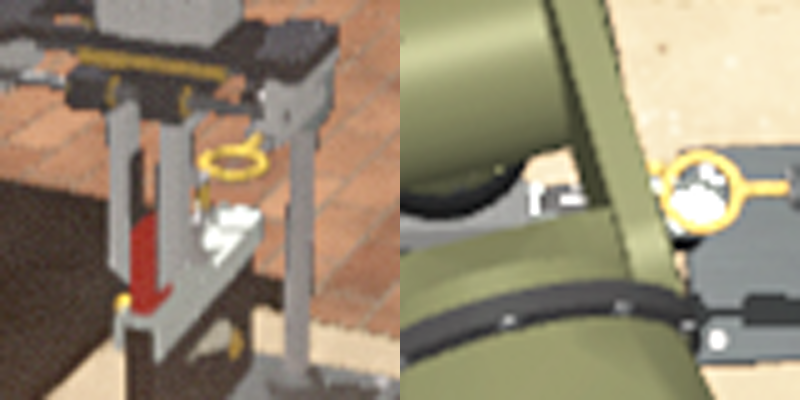

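The left crop shows the brass gate at (205,195) just before the ring at (234,160); the right crop shows the ring over the white channel, so they are laterally aligned. I'll feel for contact now.

To row units: -22 mm is -0.0293, -20 mm is -0.0267.

Request:
servo_tool(
  rows="-0.0067 0 0 0 0 0 8;-0.0133 0 0 0 0 0 8;-0.02 0 0 0 0 0 8;-0.024 0 0 0 0 0 8;-0.0267 0 0 0 0 0 8;-0.0293 0 0 0 0 0 8;-0.0293 0 0 0 0 0 8;-0.0293 0 0 0 0 0 8",
)

```text
clock: 12.8
tool_pos: [0.5106, 0.1468, 0.2021]
orientation: [-2.165, -2.276, -0.0]
force: [0.3, -0.0, -2.7]
opening: 0.146
gripper_force: 50.0
```

To row units: -5 mm is -0.0067, -4 mm is -0.0053.

Request:
servo_tool(
  rows="-0.0013 0 0 0 0 0 8;-0.0027 0 0 0 0 0 8;-0.004 0 0 0 0 0 8;-0.0053 0 0 0 0 0 8;-0.0067 0 0 0 0 0 8;-0.0067 0 0 0 0 0 8;-0.0067 0 0 0 0 0 8;-0.0067 0 0 0 0 0 8",
)

```text
clock: 13.6
tool_pos: [0.5108, 0.1419, 0.202]
orientation: [-2.165, -2.276, -0.0]
force: [0.4, 3.0, -4.3]
opening: 0.142
gripper_force: 50.0
```

To row units: -4 mm is -0.0053, -3 mm is -0.004.

Request:
servo_tool(
  rows="-0.0013 0 0 0 0 0 8;-0.0027 0 0 0 0 0 8;-0.004 0 0 0 0 0 8;-0.0053 0 0 0 0 0 8;-0.0053 0 0 0 0 0 8;-0.0053 0 0 0 0 0 8;-0.0053 0 0 0 0 0 8;-0.0053 0 0 0 0 0 8",
)

```text
clock: 14.4
tool_pos: [0.511, 0.1378, 0.202]
orientation: [-2.165, -2.276, 0.0]
force: [1.1, 4.1, -4.9]
opening: 0.149
gripper_force: 50.0
```

To row units: -6 mm is -0.008, -5 mm is -0.0067.

Request:
servo_tool(
  rows="-0.0013 0 0 0 0 0 8;-0.0027 0 0 0 0 0 8;-0.004 0 0 0 0 0 8;-0.0053 0 0 0 0 0 8;-0.0067 0 0 0 0 0 8;-0.008 0 0 0 0 0 8;-0.008 0 0 0 0 0 8;-0.008 0 0 0 0 0 8",
)

```text
clock: 15.2
tool_pos: [0.5112, 0.1316, 0.2019]
orientation: [-2.165, -2.276, 0.001]
force: [0.7, 2.6, -7.2]
opening: 0.145
gripper_force: 50.0
```

To row units: -3 mm is -0.004, -2 mm is -0.0027.

Request:
servo_tool(
  rows="-0.0013 0 0 0 0 0 8;-0.0027 0 0 0 0 0 8;-0.004 0 0 0 0 0 8;-0.004 0 0 0 0 0 8;-0.004 0 0 0 0 0 8;-0.004 0 0 0 0 0 8;-0.004 0 0 0 0 0 8;-0.004 0 0 0 0 0 8",
)

```text
clock: 16.0
tool_pos: [0.5115, 0.1287, 0.202]
orientation: [2.165, 2.276, -0.0]
force: [0.1, -0.1, -8.4]
opening: 0.147
gripper_force: 50.0
```

To row units: -2 mm is -0.0027, -1 mm is -0.0013.

Request:
servo_tool(
  rows="-0.0013 0 0 0 0 0 8;-0.0027 0 0 0 0 0 8;-0.0027 0 0 0 0 0 8;-0.0027 0 0 0 0 0 8;-0.0027 0 0 0 0 0 8;-0.0027 0 0 0 0 0 8;-0.0027 0 0 0 0 0 8;-0.0027 0 0 0 0 0 8",
)

```text
clock: 16.8
tool_pos: [0.5116, 0.1268, 0.2021]
orientation: [2.165, 2.276, -0.0]
force: [0.3, 1.4, -7.3]
opening: 0.143
gripper_force: 50.0
```

To row units: -2 mm is -0.0027, -1 mm is -0.0013.

Request:
servo_tool(
  rows="-0.0013 0 0 0 0 0 8;-0.0027 0 0 0 0 0 8;-0.0027 0 0 0 0 0 8;-0.0027 0 0 0 0 0 8;-0.0027 0 0 0 0 0 8;-0.0027 0 0 0 0 0 8;-0.0027 0 0 0 0 0 8;-0.0027 0 0 0 0 0 8",
)

```text
clock: 17.6
tool_pos: [0.5116, 0.1247, 0.202]
orientation: [2.165, 2.276, -0.0]
force: [-0.3, -2.0, -8.3]
opening: 0.144
gripper_force: 50.0
```

To row units: -2 mm is -0.0027, -1 mm is -0.0013.

Request:
servo_tool(
  rows="-0.0013 0 0 0 0 0 8;-0.0027 0 0 0 0 0 8;-0.0027 0 0 0 0 0 8;-0.0027 0 0 0 0 0 8;-0.0027 0 0 0 0 0 8;-0.0027 0 0 0 0 0 8;-0.0027 0 0 0 0 0 8;-0.0027 0 0 0 0 0 8",
)

```text
clock: 18.4
tool_pos: [0.5118, 0.1229, 0.2021]
orientation: [2.165, 2.276, 0.0]
force: [-0.3, -0.9, -3.2]
opening: 0.145
gripper_force: 50.0
```

The gate force has vanished, which suggests it snapped shut. I'll push 3 mm more towards the seat position, watching for the spine.

To row units: -2.5 mm is -0.0033, -2 mm is -0.0027.

Request:
servo_tool(
  rows="-0.0013 0 0 0 0 0 8;-0.0027 0 0 0 0 0 8;-0.0033 0 0 0 0 0 8;-0.0033 0 0 0 0 0 8;-0.0033 0 0 0 0 0 8;-0.0033 0 0 0 0 0 8;-0.0033 0 0 0 0 0 8;-0.0033 0 0 0 0 0 8",
)

```text
clock: 19.2
tool_pos: [0.5119, 0.1203, 0.2021]
orientation: [-2.165, -2.276, 0.0]
force: [0.2, 0.1, -4.2]
opening: 0.144
gripper_force: 50.0
```

```bash
python3 - <<'E'
from h import *
P={n:env.get_image(n) for n in("wrist","scene")}
F=[];
for i in range(6): env.get_image("wrist"); F.append(env.get_obs()["force"])
print(np.mean(F,0),np.std(F,0)); o=env.get_obs();print(o["clock"],o["tool_pos"])
z=lambda p,l,t,w,h:cv2.resize(p["frame"][t:t+h,l:l+w],(400,400),interpolation=cv2.INTER_CUBIC)
cv2.imwrite("pics/c5.png",np.hstack([z(P["scene"],245,125,60,60),z(P["wrist"],200,280,100,100)])[:,:,::-1])
E
```

```text
[ 0.01843029 -0.09107275 -3.57854937] [0.59671663 0.20823304 0.18274944]
19.6 [0.51187098 0.12031377 0.20206986]
```

View pics/c5.png

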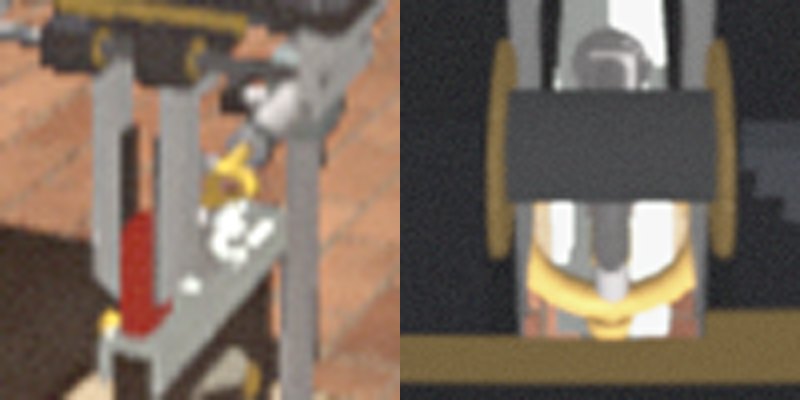

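The wrist crop shows the hook's nose at (612,285) inside the brass ring and centred, with the ring's bar behind it. Now I'll lower it, watching the weight.

To row units: 9 mm is 0.012, 8 mm is 0.0107.

Request:
servo_tool(
  rows="0 0 0.0013 0 0 0 8;0 0 0.0027 0 0 0 8;0 0 0.0053 0 0 0 8;0 0 0.008 0 0 0 8;0 0 0.0107 0 0 0 8;0 0 0.012 0 0 0 8;0 0 0.012 0 0 0 8;0 0 0.012 0 0 0 8",
)

```text
clock: 20.4
tool_pos: [0.5119, 0.1203, 0.1931]
orientation: [2.165, 2.276, 0.0]
force: [0.2, -1.1, -2.9]
opening: 0.146
gripper_force: 50.0
```

To row units: 4 mm is 0.0053, 3 mm is 0.004.

Request:
servo_tool(
  rows="0 0 0.0013 0 0 0 8;0 0 0.0027 0 0 0 8;0 0 0.004 0 0 0 8;0 0 0.0053 0 0 0 8;0 0 0.0053 0 0 0 8;0 0 0.0053 0 0 0 8;0 0 0.0053 0 0 0 8;0 0 0.0053 0 0 0 8",
)

```text
clock: 21.2
tool_pos: [0.5119, 0.1203, 0.1891]
orientation: [2.165, 2.276, 0.0]
force: [-0.2, 0.5, -3.6]
opening: 0.143
gripper_force: 50.0
```

Lowered 13 mm with no resistance, so the bar is in the pocket. I'll continue in 1 mm steps to the seat.

To row units: 1.5 mm is 0.002, 1 mm is 0.0013.

Request:
servo_tool(
  rows="0 0 0.0007 0 0 0 8;0 0 0.0013 0 0 0 8;0 0 0.002 0 0 0 8;0 0 0.002 0 0 0 8;0 0 0.002 0 0 0 8;0 0 0.002 0 0 0 8;0 0 0.002 0 0 0 8;0 0 0.002 0 0 0 8",
)

```text
clock: 22.0
tool_pos: [0.5119, 0.1203, 0.1876]
orientation: [-2.165, -2.276, 0.0]
force: [0.1, 0.0, -3.3]
opening: 0.146
gripper_force: 50.0
```

To row units: 1 mm is 0.0013, 0.5 mm is 0.0007.

Request:
servo_tool(
  rows="0 0 0.0007 0 0 0 8;0 0 0.0013 0 0 0 8;0 0 0.0013 0 0 0 8;0 0 0.0013 0 0 0 8;0 0 0.0013 0 0 0 8;0 0 0.0013 0 0 0 8;0 0 0.0013 0 0 0 8;0 0 0.0013 0 0 0 8",
)

```text
clock: 22.8
tool_pos: [0.512, 0.1202, 0.1867]
orientation: [2.165, 2.276, 0.0]
force: [0.1, -2.7, 1.8]
opening: 0.145
gripper_force: 50.0
```

Request:
servo_tool(
  rows="-0.0007 0 0 0 0 0 8;-0.0013 0 0 0 0 0 8;-0.0013 0 0 0 0 0 8;-0.0013 0 0 0 0 0 8;-0.0013 0 0 0 0 0 8;-0.0013 0 0 0 0 0 8;-0.0013 0 0 0 0 0 8;-0.0013 0 0 0 0 0 8",
)

```text
clock: 23.6
tool_pos: [0.5118, 0.1194, 0.1864]
orientation: [-2.165, -2.276, 0.0]
force: [0.0, 0.2, -2.9]
opening: 0.142
gripper_force: 50.0
```

To row units: 0.6 mm is 0.0008, 0.3 mm is 0.0004.

Request:
servo_tool(
  rows="0 0 0.0004 0 0 0 8;0 0 0.0008 0 0 0 8;0 0 0.0008 0 0 0 8;0 0 0.0008 0 0 0 8;0 0 0.0008 0 0 0 8;0 0 0.0008 0 0 0 8;0 0 0.0008 0 0 0 8;0 0 0.0008 0 0 0 8",
)

```text
clock: 24.4
tool_pos: [0.512, 0.1193, 0.1861]
orientation: [2.165, 2.276, 0.0]
force: [-1.4, 0.2, 3.2]
opening: 0.142
gripper_force: 50.0
```

To row units: -0.3 mm is -0.0004.

Request:
servo_tool(
  rows="0 0 -0.0004 0 0 0 8;0 0 -0.0004 0 0 0 8;0 0 -0.0004 0 0 0 8;0 0 -0.0004 0 0 0 8;0 0 -0.0004 0 0 0 8;0 0 -0.0004 0 0 0 8;0 0 -0.0004 0 0 0 8;0 0 -0.0004 0 0 0 8",
  squeeze=20,
)

```text
clock: 25.2
tool_pos: [0.5119, 0.1193, 0.1862]
orientation: [-2.165, -2.276, 0.0]
force: [0.5, -0.2, -1.6]
opening: 0.146
gripper_force: 20.0
```

Request:
servo_tool(
  rows="0 0 0 0 0 0 8;0 0 0 0 0 0 8;0 0 0 0 0 0 8;0 0 0 0 0 0 8;0 0 0 0 0 0 8;0 0 0 0 0 0 8;0 0 0 0 0 0 8;0 0 0 0 0 0 8",
  squeeze=4,
)

```text
clock: 26.0
tool_pos: [0.5119, 0.1193, 0.1863]
orientation: [2.165, 2.276, 0.0]
force: [-0.2, -1.7, 0.4]
opening: 0.151
gripper_force: 4.0
```

Request:
servo_tool(
  rows="0 0 0 0 0 0 14;0 0 0 0 0 0 15;0 0 0 0 0 0 16;0 0 0 0 0 0 17;0 0 0 0 0 0 18;0 0 0 0 0 0 19;0 0 0 0 0 0 20;0 0 0 0 0 0 21",
)

```text
clock: 26.8
tool_pos: [0.5119, 0.1193, 0.1863]
orientation: [-2.165, -2.276, -0.0]
force: [-1.0, 0.2, 0.8]
opening: 0.221
gripper_force: 0.0
```

Request:
servo_tool(
  rows="0 0 0 0 0 0 24;0 0 0 0 0 0 27;0 0 0 0 0 0 30;0 0 0 0 0 0 33;0 0 0 0 0 0 36;0 0 0 0 0 0 40;0 0 0 0 0 0 45;0 0 0 0 0 0 50",
)

```text
clock: 27.6
tool_pos: [0.5119, 0.1193, 0.1862]
orientation: [-2.165, -2.276, 0.0]
force: [0.3, 0.2, 0.1]
opening: 0.518
gripper_force: 0.0
```

```bash
python3 - <<'E'
from h import *
P={n:env.get_image(n) for n in("wrist","scene")}
o=env.get_obs();print(o["clock"],o["tool_pos"],o["force"],o["opening"])
z=lambda p,l,t,w,h:cv2.resize(p["frame"][t:t+h,l:l+w],(400,400),interpolation=cv2.INTER_CUBIC)
cv2.imwrite("pics/c6.png",np.hstack([z(P["scene"],235,125,90,90),z(P["wrist"],170,200,170,170)])[:,:,::-1])
E
```

```text
27.7 [0.51194503 0.1193071  0.18629312] [-0.57784999  0.12391428  0.13693648] 0.5311545779246645
```

View pics/c6.png

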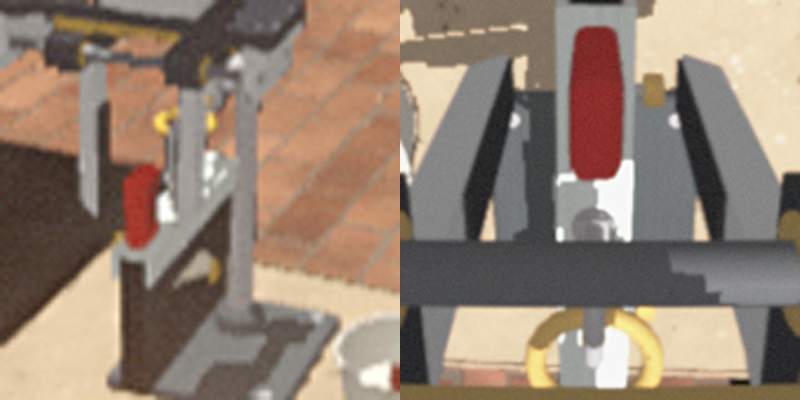

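It hangs level from the eye: the grip at (597,100) in the right crop is free between the fingers, and the nose at (595,350) is inside the ring. I'll retreat upward.

To row units: -140 mm is -0.1867, -130 mm is -0.1733.

Request:
servo_tool(
  rows="0 0 -0.0107 0 0 0 50;0 0 -0.0267 0 0 0 50;0 0 -0.0533 0 0 0 50;0 0 -0.08 0 0 0 50;0 0 -0.1133 0 0 0 50;0 0 -0.1467 0 0 0 50;0 0 -0.1733 0 0 0 50;0 0 -0.1867 0 0 0 50",
)

```text
clock: 28.5
tool_pos: [0.5122, 0.1194, 0.3291]
orientation: [2.164, 2.275, 0.004]
force: [0.2, -0.4, -0.2]
opening: 0.534
gripper_force: 0.0
```

To row units: 200 mm is 0.2667, 180 mm is 0.24.

Request:
servo_tool(
  rows="0.04 0 0 0 0 0 50;0.0933 0 0 0 0 0 50;0.1467 0 0 0 0 0 50;0.2 0 0 0 0 0 50;0.24 0 0 0 0 0 50;0.2667 0 0 0 0 0 50;0.2667 0 0 0 0 0 50;0.2667 0 0 0 0 0 50",
)

```text
clock: 29.3
tool_pos: [0.5019, 0.3188, 0.3261]
orientation: [2.165, 2.277, -0.001]
force: [-0.0, -0.9, -0.6]
opening: 0.528
gripper_force: 0.0
```

Request:
servo_tool(
  rows="0 0 0 0 0 0 50;0 0 0 0 0 0 50;0 0 0 0 0 0 50;0 0 0 0 0 0 50;0 0 0 0 0 0 50;0 0 0 0 0 0 50;0 0 0 0 0 0 50;0 0 0 0 0 0 50",
)

```text
clock: 30.1
tool_pos: [0.5019, 0.3191, 0.3262]
orientation: [-2.165, -2.276, 0.0]
force: [0.7, 0.8, -0.5]
opening: 0.531
gripper_force: 0.0
```

```bash
python3 - <<'E'
from h import *
A=env.get_image("scene")["frame"].astype(int)
for i in range(8): S=env.get_image("scene")
B=S["frame"].astype(int); T=env.get_image("top")
print("moved px",int((np.abs(A-B).max(2)[120:300,220:330]>40).sum()),env.get_obs()["clock"])
z=lambda p,l,t,w,h:cv2.resize(p["frame"][t:t+h,l:l+w],(400,400),interpolation=cv2.INTER_CUBIC)
cv2.imwrite("pics/c7.png",np.hstack([z(S,240,135,70,70),z(T,255,140,80,80)])[:,:,::-1])
E
```

```text
moved px 2 30.6
```

View pics/c7.png

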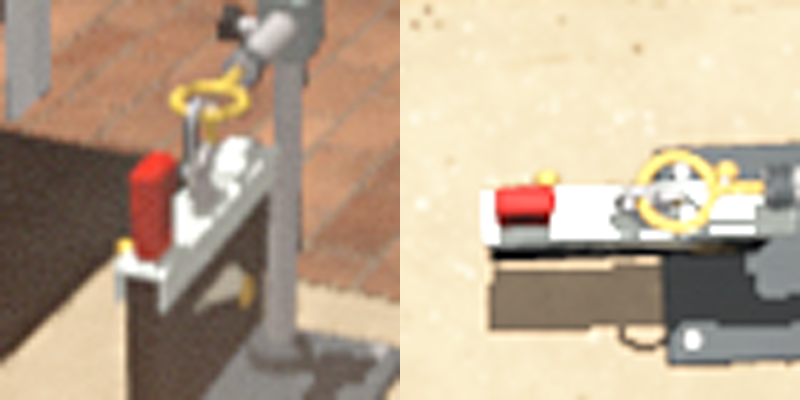

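The hanger hangs upright and still from the eye. The brass gate stands closed at about (210,125) in the left crop. I'm handing the job in.

```bash
python3 -c "
from rig import env
print(env.close_job())"
```

```text
the job is handed in; nothing more can be done
None
```

The panel hangs upright and still from the brass eye, with the gate looking shut in the last picture. I let go, backed the arm clear and handed the job in at about 31 s; no verdict came back.

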